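Third hand on a clip-lock food box

TASK

The two lemons are packed; help me close their food box. First, with the lid still off the box, slide the lid's vent shutter all the way to the other end of its track so that the three vent slots are uncovered and the trapped air can get out; then set the lid squarely in the mouth of the box and press it down level on the rubber gasket with a steady push of about 12 N, never so hard that the gasket is squashed flat, without pushing the box about or disturbing the matchbox, onion and garlic. Keep up that push for at least three seconds and finish while still pressing, without letting go: I will snap the clips shut.

Things in the scene. Friction and masses are not known exactly. Their poses are not given: they have to be found in the camera images.
- food_box: Open steel food box with two lemons in it, loose on the worktop, about 1 kg: walls 94 mm wide (x), 142 mm long (y), rim 102 x 150 mm and 70 mm high, with a rubber gasket on top of it. Origin at the centre of its underside, z up. A white clip hangs open at each short end, to about 23 mm beyond the rim. The box need not be touched.
- box_mouth (a point): Centre of the box's mouth at the top of the unloaded gasket, 78 mm above the box's origin. Mouth 88 mm (x) x 136 mm (y). The black gasket, 8 mm tall and 5 mm wide, runs round on the rim; spread evenly, each 3 N of total load sinks it 1 mm; it is flat after 8 mm (24 N).
- lid: Loose white lid, about 0.4 kg (4 N), right side up on the worktop. Plate 108 mm (x) x 156 mm (y), its top 18 mm above the origin, which is the centre of the skirt's underside; z up. The skirt plugs into the box's mouth: outside 77 x 125 mm at the bottom, 83 x 131 mm at the plate (2.5 mm clearance a side); either way round.
- lid_seat (a point): Centre of the plate's underside, 14 mm above the lid's origin; this face lands on the gasket. The lid's own weight sinks it about 1.3 mm into the gasket, a 12 N push about 4 mm more.
- lid_handle (a point): Centre of the white handle bar in the middle of the lid, 39 mm above the lid's origin. The bar is 12 mm wide (lid x), 60 mm long (lid y), 10 mm tall, on a post at each end; its top is 26 mm above the plate's top. Fingers can pass beside it down to 2 mm above the plate.
- vent_tab (a point): Grip tab of the grey vent shutter, at lid y = +55 mm; the point is 10 mm above the plate's top. The tab is 10 mm long (lid x, the sliding direction), 14 mm wide and rises 16 mm above the plate. The shutter under it (26 x 17 x 2.4 mm) runs between two rails, 18 mm apart, and end stops, all 4 mm tall.
- vent (a joint): Travel of the shutter along the lid's +x, m: 0 = slots covered (tab at lid x = -12 mm), 0.026 = end of the track, slots fully uncovered (tab at lid x = +14 mm). It starts near 0; it slides with about 0.8 N of friction and stays where it is left.
- matchbox: Bystander: small red matchbox, 37x60x16 mm, origin at the centre of its underside. Not to be disturbed.
- onion_1: Bystander: red onion, about 78 mm, origin at its underside. Not to be disturbed.
- garlic_1: Bystander: garlic bulb, about 60 mm, origin at its underside. Not to be disturbed.

How it is judged (in metres and radians):
On the way, in this order (a step that is already met when the one before it is completed fails the run):
1. with the lid still off the box, the vent shutter is slid to the open end of its track (value of joint vent above 0.022 m and horizontal distance between lid and food_box above 0.06 m), for 0.2 s.
2. the lid sits square and level in the box and is pressed steadily on the gasket for two seconds (contact force between lid and food_box between 11 and 21 N and horizontal distance between lid and food_box below 0.006 m and z of lid in the frame of food_box below 0.0625 m and angle between lid's own z axis and vertical below 0.035 rad and value of joint vent above 0.022 m), for 2 s.
At the end, for the whole second after the job is handed in: Still pressing: the load of lid on box, the lid's own 4 N included, stays between 11 and 21 N; lid centred within 6 mm, turned with the box within 0.06 rad, level within 0.035 rad, sunk at least 1.5 mm into the gasket; vent open at least 22 of 26 mm (all of step 2 and contact force between any of the fingers, the arm and lid above 4 N and angle between the x axis of lid and the x axis of food_box, either way round below 0.06 rad and angle between food_box's own z axis and vertical below 0.03 rad); the arm keeps its last pose, push and grip.
It fails at once if the gasket is squashed flat (lid on box with more than 30 N) (contact force between lid and food_box above 30 N).
It fails at once if the box is pushed more than 30 mm (distance of food_box from where it was at the start of the episode above 0.03 m).
It fails at once if the matchbox, onion or garlic is disturbed (moved more than 25 mm) (distance of any of matchbox, onion_1, garlic_1 from where it was at the start of the episode above 0.025 m).
It also fails if it takes over 58 s, if anything falls off the work surface, if the arm or the gripper's body presses on something with over 40 N, if the wrist force passes 120 N, or if a joint passes its speed limit or range.

ROBOT

A 6-joint arm with a two-finger parallel gripper is mounted at the origin on a cart in front of the work surface, level with it; the furniture and walls round the work are solid. World frame = base frame: x ahead of the robot, y to its left, z up, the work surface at z = 0. Lengths are in mm, angles in rad, forces in N, time in s.
With the tool pointing down it reaches from about 400 to 925 mm from the base axis. Payload 12.5 kg.
Tool frame: the origin (TCP) lies midway between the tips of the shut fingers; the grasp point (between the pads) lies 19 mm behind it (env.pinch_z is the z of the grasp point in the tool frame, in mm); z points along the fingers, y is the line along which they close (so a half turn about z gives the same grasp; the last joint's range is limited). The gripper opens to 95 mm and grips with 3 to 60 N. Pads are 20 mm wide; open, the fingers measure 119 mm over their backs; the gripper's body (75 mm by 180 mm) begins 59 mm behind the grasp point.
Start: joints at [1.042, 0.491, 1.559, -0, 1.092, -0.106], TCP at [256.433, 569.99, 214.661] pointing down, gripper open.
Joint ranges: [-3.1, 3.1], [-0.84, 2.19], [0.05, 2.79], [-1.13, 4.28], [0.06, 2.93], [-2.69, 2.69]. Speed limits (rad/s): [2.22, 2.22, 2.79, 3.14, 3.14, 3.14].

INTERFACE

Orientations are given as [roll, pitch, yaw] about the fixed x, y, z axes, in that order (R = Rz(yaw) Ry(pitch) Rx(roll)).
In Python, from cell import env, eyes gives the robot as it stands.
- The arm moves only by the shell command python3 -m inch 'ROWS'. ROWS is JSON, a list of rows, each a list of 3 entries, a list of its own where there are three numbers: the shift along the tool's x, y, z in units of 60 mm (1.0 is 60 mm), then the turn about the tool's z in units of 5 degrees (1.0 is 5 degrees), then the closure, from -1 (fully open) to 1 (shut). In form: [[[tx, ty, tz], turn, claw], ...]. A call has exactly 10 rows; each row shifts and turns the commanded pose from where the row before left it, along the tool's axes as they then stand; what a row does not reach is not made up. A row lasts 1/8 s, in which the tool goes at most 62.5 mm and 10.7 degrees, less where a joint would pass 70% of its speed; a pose out of reach is approached as far as the arm can. A call is refused whole if a number of a shift passes 1 or a number of a turn 1, either way. A call with a gripper value outside its range is refused whole. The fingers move at their own pace and stop on an object; the grip force is fixed at half the most. Time passes only in rows, so rows that do not move let the fingers close, or fill a call up. It gives the time, the measured TCP pose, the force, the opening and the grip force at its end, in the units of the state.
- env.state(): the state, without advancing time (a new reading comes with each control period).
- eyes.read_camera(name): name is "scene" or "side" or "wrist"; returns a dict with "pixels" (420x560x3 uint8, red, green, blue), "fx", "fy", "cx", "cy" (pixels), "extrinsics" (4x4, takes a point from world to camera coordinates). Camera axes: x right, y down, z forward; pixel columns grow to the right and rows downward; lengths in mm; the calibration is good to about 2 mm. A picture is of the moment at which its call begins. There is no depth.
- env.job_done(): hands the job in; it is judged then, once.
Trained networks look in a picture, given as the dict that the camera call returned (one of the last four; its "shot" number tells which), for a name from the list of things; names that differ only in an ending like _2 or _b are one class to them, and where a whole thing is asked for, a point or a joint stands for the part that bears it (a point fixed in the world has none). Each returns a list of dicts, best first, with "score" (0 to 1); they miss things now and then, are a little off and sometimes report something else, mostly with a low value. They report only what shows in the picture. A call takes as long as a camera call.
- eyes.boxes_of(name, picture): "centre" ([row, column] in pixels, amid what is visible of it).
- eyes.cut_out(name, picture): "mask" (420x560 bool, what is visible of it) and "centre" ([row, column] in pixels, amid what is visible of it).
- eyes.spot_point(name, picture): "centre" ([row, column] in pixels: a listed point, or the origin of a listed thing).
The state is a dict: "t": time; "joints": joint angles; "qvel": joint speeds; "tau": joint torques, N m; "eef_pos": TCP position; "tcp_rot": TCP orientation; "ft_force": force on the tool from outside, world axes, zero at the start; "moment": the same for the moment, N m; "opening": opening from 0.0 (shut) to 1.0 (fully open); "grip_force": force on a finger pad.
Only numpy, scipy, OpenCV 4.12 (cv2) and the standard library are available. Lean on these libraries where they do the work, as an engineer would, in place of code of your own. Each camera call takes 0.05 s, during which the arm holds its last target. There are 200 camera calls.

## Working session

There is one attempt and no reset: what is moved stays moved. The work goes in short steps, Python scripts to look and compute and a shell command to move; the robot and the scene stay as the last step left them, time stands still between calls to the robot, and variables do not carry over. Pictures are saved under pics/ and viewed, at most 10 in all, crops included, and the job is handed in when it is done.

```bash
mkdir -p pics; ls
cat > h.py <<'E'
import numpy as np, cv2
from cell import env, eyes
def ray(p,rc):
    E=np.array(p["extrinsics"]);R=E[:3,:3];t=E[:3,3]
    d=R.T@np.array([(rc[1]-p["cx"])/p["fx"],(rc[0]-p["cy"])/p["fy"],1.0])
    return -R.T@t,d/np.linalg.norm(d)
def on_z(p,rc,z):
    o,d=ray(p,rc);return o+d*(z-o[2])/d[2]
def tri(obs):
    A=np.zeros((3,3));b=np.zeros(3)
    for p,rc in obs:
        o,d=ray(p,rc);M=np.eye(3)-np.outer(d,d);A+=M;b+=M@o
    x=np.linalg.solve(A,b)
    return x,[round(float(np.linalg.norm((np.eye(3)-np.outer(ray(p,rc)[1],ray(p,rc)[1]))@(x-ray(p,rc)[0]))),1) for p,rc in obs]
def proj(p,X):
    E=np.array(p["extrinsics"]);c=E[:3,:3]@np.array(X)+E[:3,3]
    return np.array([p["fy"]*c[1]/c[2]+p["cy"],p["fx"]*c[0]/c[2]+p["cx"]])
def save(p,n): cv2.imwrite(f"pics/{n}.png",np.array(p["pixels"])[:,:,::-1])
E
python3 - <<'E'
from h import *
np.set_printoptions(precision=1,suppress=True)
P={n:eyes.read_camera(n) for n in ("scene","side")}
im=np.hstack([np.array(P[n]["pixels"]) for n in P]); 
for n in P: save(P[n],n+"0")
for n in ("food_box","box_mouth","lid","lid_seat","lid_handle","vent_tab","matchbox","onion_1","garlic_1"):
    r={k:eyes.spot_point(n,P[k]) for k in P}
    print(n,{k:[(np.round(d["centre"],0).tolist(),round(d["score"],2)) for d in r[k][:2]] for k in r})
    if all(r.values()): print("   ",*tri([(P[k],r[k][0]["centre"]) for k in P]))
print(env.state(), env.pinch_z)
E
```

```text
pics
food_box {'scene': [([238.0, 276.0], 0.89), ([236.0, 353.0], 0.52)], 'side': [([252.0, 276.0], 0.88)]}
    [ 636.8 -292.5   -4.5] [7.2, 7.2]
box_mouth {'scene': [([206.0, 279.0], 0.98)], 'side': [([215.0, 279.0], 0.8)]}
    [ 635.6 -295.1   82.3] [1.2, 1.2]
lid {'scene': [([244.0, 356.0], 0.89)], 'side': [([275.0, 211.0], 0.8)]}
    [ 454.8 -333.5    1.9] [4.2, 4.2]
lid_seat {'scene': [([237.0, 354.0], 0.94)], 'side': [([272.0, 220.0], 0.84)]}
    [ 467.2 -350.4   11.8] [3.1, 3.1]
lid_handle {'scene': [([230.0, 360.0], 0.8)], 'side': [([256.0, 216.0], 0.87)]}
    [ 458.2 -342.1   41. ] [3.0, 3.0]
vent_tab {'scene': [([243.0, 353.0], 0.57)], 'side': [([256.0, 202.0], 0.47), ([296.0, 317.0], 0.42)]}
    [ 453.3 -291.3   28.1] [3.9, 3.9]
matchbox {'scene': [([330.0, 311.0], 0.68)], 'side': [([223.0, 159.0], 0.73)]}
    [450.4 -18.8   7.1] [2.1, 2.1]
onion_1 {'scene': [([214.0, 331.0], 0.79)], 'side': [([295.0, 314.0], 0.86)]}
    [ 577.3 -503.9   -4. ] [7.5, 7.5]
garlic_1 {'scene': [([240.0, 356.0], 0.74), ([212.0, 332.0], 0.48)], 'side': [([218.0, 299.0], 0.76)]}
    [ 536.8 -393.9   56. ] [96.1, 96.1]
{'t': 1.0, 'joints': array([ 1. ,  0.5,  1.6, -0. ,  1.1, -0.1]), 'qvel': array([-0.,  0., -0.,  0.,  0., -0.]), 'tau': array([  0. , -61.2, -25.8,   0.1,   0. ,  -0. ]), 'eef_pos': array([256.4, 570. , 214.7]), 'tcp_rot': array([3.1, 0. , 2.7]), 'ft_force': array([ 0.3, -0.5,  0. ]), 'moment': array([0. , 0. , 0.1]), 'grip_force': 0.0, 'opening': 0.9997455223902914} -18.8
```

Run:
```python
import cv2,numpy as np
a=cv2.imread("pics/scene0.png")[160:360,200:440];b=cv2.imread("pics/side0.png")[160:360,140:380]
cv2.imwrite("pics/c0.png",np.vstack([cv2.resize(x[:180],(400*1,300)) if 0 else cv2.resize(x,None,fx=1.5,fy=1.5) for x in(a,b)]))
from h import *
print(repr(env.state()["tcp_rot"].tolist()), env.state()["joints"].tolist())
```

```text
[3.1414728384242903, 3.406332799649192e-05, 2.7187830915967153] [1.042395926467507, 0.4908556193720057, 1.5588986395773867, -2.3941026148549966e-05, 1.0917156568114341, -0.10557980573863786]
```

View pics/c0.png

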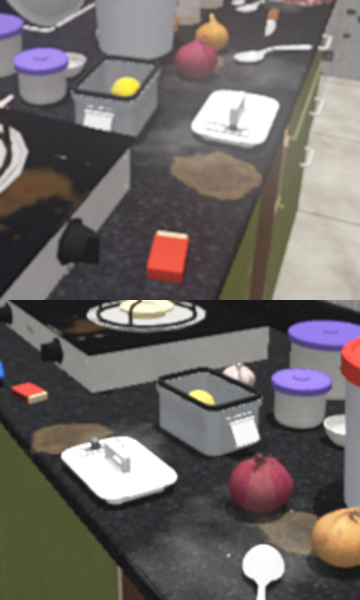

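View pics/scene0.png

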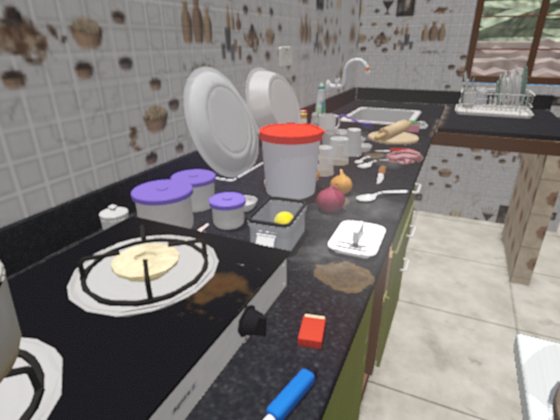

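```bash
cat >> h.py <<'E'
def R2(yaw): return np.array([[np.cos(yaw),np.sin(yaw),0],[np.sin(yaw),-np.cos(yaw),0],[0,0,-1.]])
def plan(pos,yaw,legs):
    # legs: (target xyz, rows, total turn units); prints tool-frame rows in move units
    p=np.array(pos,float)
    for tgt,n,tu in legs:
        step=(np.array(tgt)-p)/n
        for i in range(n):
            s=R2(yaw).T@step/60; s=np.round(s,3); print(s.tolist(),round(tu/n,3))
            p=p+R2(yaw)@s*60; yaw-=np.radians(5)*round(tu/n,3)
        print("  at",p.round(1),"yaw",round(yaw,4))
E
python3 - <<'E'
from h import *
plan([256.4,570,214.7],2.7188,[([520,100,290],10,9),([455,-310,290],8,5.4)])
E
```

```text
[-0.722, -0.534, -0.126] 0.9
[-0.762, -0.476, -0.126] 0.9
[-0.797, -0.415, -0.126] 0.9
[-0.827, -0.351, -0.126] 0.9
[-0.852, -0.285, -0.126] 0.9
[-0.871, -0.217, -0.126] 0.9
[-0.886, -0.148, -0.126] 0.9
[-0.895, -0.078, -0.126] 0.9
[-0.898, -0.008, -0.126] 0.9
[-0.896, 0.063, -0.126] 0.9
  at [520.   99.9 290.3] yaw 1.9334
[-0.75, -0.43, 0.001] 0.675
[-0.774, -0.385, 0.001] 0.675
[-0.796, -0.338, 0.001] 0.675
[-0.814, -0.291, 0.001] 0.675
[-0.83, -0.243, 0.001] 0.675
[-0.843, -0.193, 0.001] 0.675
[-0.853, -0.143, 0.001] 0.675
[-0.86, -0.093, 0.001] 0.675
  at [ 455.  -310.   289.8] yaw 1.4622
```

```bash
python3 -m inch '[[[-0.72,-0.53,-0.13],0.9,-1],[[-0.76,-0.48,-0.13],0.9,-1],[[-0.8,-0.42,-0.13],0.9,-1],[[-0.83,-0.35,-0.13],0.9,-1],[[-0.85,-0.29,-0.13],0.9,-1],[[-0.87,-0.22,-0.13],0.9,-1],[[-0.89,-0.15,-0.13],0.9,-1],[[-0.9,-0.08,-0.13],0.9,-1],[[-0.9,-0.01,-0.13],0.9,-1],[[-0.9,0.06,-0.13],0.9,-1]]' && python3 -m inch '[[[-0.75,-0.43,0],0.68,-1],[[-0.77,-0.38,0],0.68,-1],[[-0.8,-0.34,0],0.68,-1],[[-0.81,-0.29,0],0.68,-1],[[-0.83,-0.24,0],0.68,-1],[[-0.84,-0.19,0],0.68,-1],[[-0.85,-0.14,0],0.68,-1],[[-0.86,-0.1,0],0.68,-1],[[0,0,0],0,-1],[[0,0,0],0,-1]]'
python3 - <<'E'
from h import *
np.set_printoptions(precision=1,suppress=True)
p=eyes.read_camera("wrist"); save(p,"w1")
s=env.state(); print(s["t"],s["eef_pos"],s["tcp_rot"].tolist()); print("cam",ray(p,(210,280)))
for n,z in (("lid",0),("lid_handle",39),("vent_tab",28),("box_mouth",78),("lid_seat",14),("garlic_1",0),("food_box",0)):
    for d in eyes.spot_point(n,p)[:2]: print(n,np.array(d["centre"]),round(d["score"],2),on_z(p,d["centre"],z))
E
```

```text
t: 2.25
eef_pos: [520.2, 96.6, 293.1]
tcp_rot: [3.141, 0.0, 1.931]
ft_force: [1.4, 0.1, -1.0]
opening: 0.998
grip_force: 0.0
t: 3.5
eef_pos: [454.0, -310.5, 292.5]
tcp_rot: [-3.141, -0.0, 1.459]
ft_force: [0.0, -0.1, 1.2]
opening: 1.0
grip_force: 0.0
3.55 [ 454.2 -310.   292.6] [-3.1415708195632224, -0.00031923694862823204, 1.459464492932432]
cam (array([ 461. , -245.8,  462.2]), array([-0. , -0.2, -1. ]))
lid [203.1 287.7] 0.68 [ 458.5 -343.2    0. ]
lid [157.1 402.6] 0.67 [ 629.6 -294.7    0. ]
lid_handle [216.  287.8] 0.71 [ 456.9 -353.    39. ]
vent_tab [173.5 276.4] 0.47 [ 447.8 -294.5   28. ]
box_mouth [164.1 432.5] 0.78 [ 636.6 -298.8   78. ]
lid_seat [211.1 288.7] 0.63 [ 458.7 -352.1   14. ]
garlic_1 [ 54.  508.7] 0.76 [ 773.7 -174.2    0. ]
food_box [157.3 403.2] 0.95 [ 630.5 -295.1    0. ]
```

View pics/w1.png

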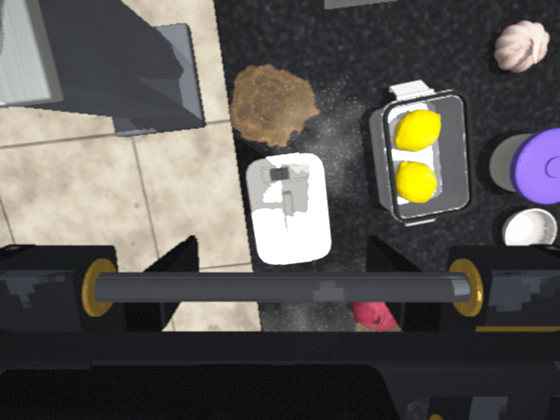

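```bash
cat >> h.py <<'E'
def rect(p,mask,z):
    c,_=cv2.findContours(mask.astype(np.uint8),cv2.RETR_EXTERNAL,cv2.CHAIN_APPROX_NONE)
    c=max(c,key=cv2.contourArea)[:,0,:]
    w=np.array([on_z(p,(v,u),z)[:2] for u,v in c],np.float32)
    (x,y),(a,b),ang=cv2.minAreaRect(w)
    if a>b: a,b,ang=b,a,ang-90
    ang=(ang+90)%180-90
    return round(x,1),round(y,1),round(a,1),round(b,1),round(ang,2)
E
python3 - <<'E'
from h import *
p=eyes.read_camera("wrist"); im=np.array(p["pixels"]); save(p,"w1b")
m=eyes.cut_out("lid",p); print([ (round(d["score"],2),d["mask"].sum()) for d in m[:2]])
print("lid mask",rect(p,m[0]["mask"],18))
g=(im.min(2)>150)&(np.mgrid[:420,:560][0]>145)&(np.mgrid[:420,:560][0]<268)&(np.mgrid[:420,:560][1]>240)&(np.mgrid[:420,:560][1]<340)
g=cv2.morphologyEx(g.astype(np.uint8),cv2.MORPH_OPEN,np.ones((5,5)))
print("lid white",rect(p,g,18))
m2=eyes.cut_out("food_box",p); print(round(m2[0]["score"],2),"box hull",rect(p,m2[0]["mask"],78))
for n in("vent_tab","lid_handle"):
    for d in eyes.cut_out(n,p)[:2]: print(n,round(d["score"],2),d["centre"],d["mask"].sum())
# zooms
a=cv2.resize(im[140:280,230:345,::-1],None,fx=4,fy=4,interpolation=cv2.INTER_CUBIC)[:,:,:]
b=cv2.resize(im[70:240,360:480,::-1],None,fx=3,fy=3,interpolation=cv2.INTER_CUBIC)
h=max(len(a),len(b));pad=lambda x:np.vstack([x,np.zeros((h-len(x),x.shape[1],3),np.uint8)])
o=np.hstack([pad(a)[:600],pad(b)[:600]])[:, :800];cv2.imwrite("pics/z1.png",o)
E
```

```text
[(0.79, np.int64(7820))]
lid mask (459.4, -350.5, 109.0, 159.7, 1.05)
lid white (459.5, -350.7, 110.6, 161.6, 0.79)
0.74 box hull (625.8, -286.2, 118.2, 168.0, 5.56)
vent_tab 0.75 [176.3, 277.9] 205
lid_handle 0.91 [209.3, 288.5] 7912
lid_handle 0.71 [156.7, 420.1] 12462
```

View pics/z1.png

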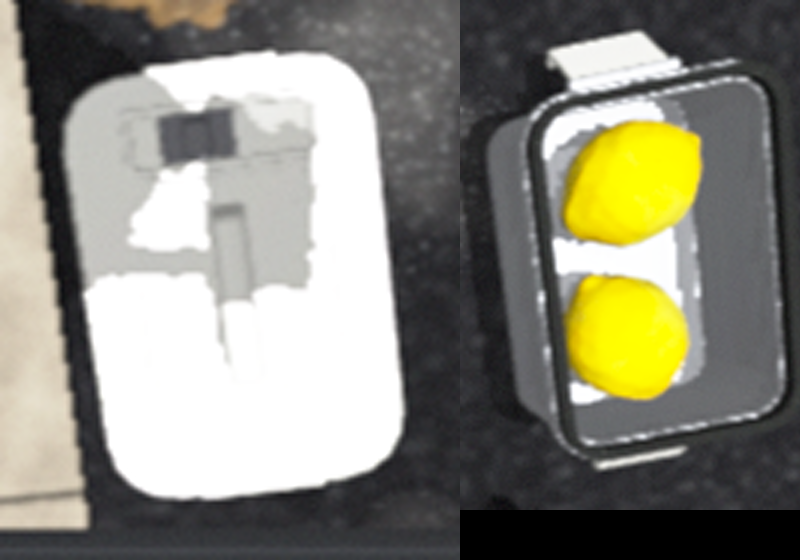

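Run:
```python
from h import *
s=env.state(); plan(s["eef_pos"],s["tcp_rot"][2],[([447,-295.5,60],6,-1.47),([447,-295.5,25],2,0)])
```

```text
[0.04, -0.024, 0.646] -0.245
[0.04, -0.024, 0.646] -0.245
[0.041, -0.023, 0.646] -0.245
[0.041, -0.022, 0.646] -0.245
[0.042, -0.021, 0.646] -0.245
[0.042, -0.02, 0.646] -0.245
  at [ 447.  -295.5   60. ] yaw 1.587
[0.0, 0.0, 0.292] 0.0
[0.0, 0.0, 0.292] 0.0
  at [ 447.  -295.5   25. ] yaw 1.587
```

```bash
python3 -m inch '[[[0.04,-0.02,0.65],-0.25,-1],[[0.04,-0.02,0.65],-0.25,-1],[[0.04,-0.02,0.65],-0.25,-1],[[0.04,-0.02,0.65],-0.25,-1],[[0.04,-0.02,0.65],-0.25,-1],[[0.04,-0.02,0.65],-0.25,-1],[[0,0,0.28],0,-1],[[0,0,0.28],0,-1],[[0,0,0],0,-1],[[0,0,0],0,-1]]'
python3 - <<'E'
from h import *
P=[eyes.read_camera(n) for n in("wrist","side","scene")]
s=env.state();print(s["eef_pos"],s["tcp_rot"])
p=P[0]
d=eyes.cut_out("vent_tab",p)
for k in d[:2]:print(k["score"],k["centre"],on_z(p,k["centre"],30))
q=proj(p,s["eef_pos"]);print("tcp px",q, [proj(x,s["eef_pos"]) for x in P[1:]])
a=np.array(P[0]["pixels"])[:, :, ::-1]
b=cv2.resize(np.array(P[1]["pixels"])[200:340,140:280,::-1],(300,300))
c=cv2.resize(np.array(P[2]["pixels"])[180:280,310:410,::-1],(300,300))
a=cv2.resize(a[120:420],(500,268)); 
cv2.imwrite("pics/d1.png",np.vstack([np.hstack([b,c]),np.hstack([a,np.zeros((268,100,3),np.uint8)])]))
E
```

```text
t: 5.4
eef_pos: [448.1, -296.2, 25.6]
tcp_rot: [3.141, 0.001, 1.59]
ft_force: [0.9, -0.2, -0.3]
opening: 0.996
grip_force: 0.0
[ 448.08846687 -296.18051028   25.74340636] [3.14053908e+00 8.13552251e-04 1.58962080e+00]
0.92 [252.9, 288.2] [ 451.09298444 -293.83388167   30.        ]
tcp px [254.01684287 282.6513972 ] [array([256.82248986, 201.64720205]), array([244.29530934, 357.32593815])]
```

View pics/d1.png

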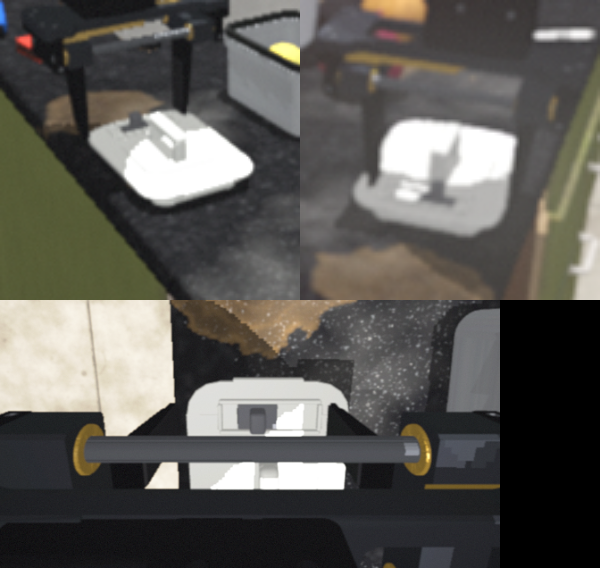

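```bash
python3 -m inch '[[[0.03,0.03,0],0,1],[[0,0,0],0,1],[[0,0,0],0,1],[[0,0,0],0,1],[[0,0,0],0,1],[[0,0,0],0,1],[[0,0,0],0,1],[[0,0,0],0,1],[[0,0,0],0,1],[[0,0,0],0,1]]'
```

```text
t: 6.85
eef_pos: [449.6, -294.1, 25.0]
tcp_rot: [3.141, -0.0, 1.59]
ft_force: [1.0, 0.0, -0.4]
opening: 0.103
grip_force: 30.0
```

Gripped the 10 mm tab (opening 0.103). Slide it +x.

```bash
python3 -m inch '[[[0,0.06,0],0,1],[[0,0.06,0],0,1],[[0,0.06,0],0,1],[[0,0.06,0],0,1],[[0,0.06,0],0,1],[[0,0.06,0],0,1],[[0,0.06,0],0,1],[[0,0.02,0],0,1],[[0,0,0],0,1],[[0,0,0],0,1]]'
python3 - <<'E'
from h import *
p=eyes.read_camera("wrist")
d=eyes.cut_out("vent_tab",p)
for k in d[:2]:print(k["score"],k["centre"],on_z(p,k["centre"],30))
E
```

```text
t: 8.1
eef_pos: [475.9, -293.5, 25.0]
tcp_rot: [3.142, -0.0, 1.589]
ft_force: [-1.7, 1.6, 1.1]
opening: 0.099
grip_force: 30.0
0.65 [256.4, 279.2] [ 473.99636714 -293.04294872   30.        ]
```

```bash
python3 -m inch '[[[0,0.05,0],0,1],[[0,0,0],0,1],[[0,0,0],0,-1],[[0,0,0],0,-1],[[0,0,0],0,-1],[[0,0,0],0,-1],[[0,0,0],0,-1],[[0,0,0],0,-1],[[0,0,0],0,-1],[[0,0,0],0,-1]]' && python3 -m inch '[[[0,0,-0.3],0,-1],[[0,0,-0.6],0,-1],[[0,0,-0.8],0,-1],[[0,0,-0.8],0,-1],[[0,0,-0.5],0,-1],[[0,0,-0.3],0,-1],[[0,0,0],0,-1],[[0,0,0],0,-1],[[0,0,0],0,-1],[[0,0,0],0,-1]]'
cat >> h.py <<'E'
from scipy.optimize import least_squares
def rrect(W,H,r,n=160):
    # sample outline of rounded rectangle centred at 0
    s=[]
    for cx,cy,a0 in((W/2-r,H/2-r,0),(-W/2+r,H/2-r,90),(-W/2+r,-H/2+r,180),(W/2-r,-H/2+r,270)):
        s+=[(cx+r*np.cos(np.radians(a)),cy+r*np.sin(np.radians(a))) for a in np.linspace(a0,a0+90,10)]
    return np.array(s)
def fitmask(p,mask,z,W,H,r,x0):
    # best centre and yaw (deg) so that the projected outline overlaps the mask
    S=rrect(W,H,r); M=cv2.resize(mask.astype(np.uint8),None,fx=4,fy=4,interpolation=cv2.INTER_NEAREST)
    def cost(q):
        c,s=np.cos(np.radians(q[2])),np.sin(np.radians(q[2]))
        P=np.array([proj(p,[q[0]+c*a-s*b,q[1]+s*a+c*b,z])[::-1] for a,b in S])
        I=np.zeros_like(M);cv2.fillPoly(I,[np.round((P*4+1.5)).astype(np.int32)],1)
        return float((I^M).sum())/(I|M).sum()
    from scipy.optimize import minimize
    r=minimize(cost,x0,method="Nelder-Mead",options=dict(initial_simplex=np.array(x0)+np.array([[0,0,0],[5,0,0],[0,5,0],[0,0,4]]),xatol=.05,fatol=1e-4))
    return r.x.round(2),round(r.fun,3)
E
python3 - <<'E'
from h import *
p=eyes.read_camera("wrist");save(p,"w2"); s=env.state();print(s["t"],s["eef_pos"],s["tcp_rot"])
m=eyes.cut_out("lid",p)[0]; im=np.array(p["pixels"])
print(m["score"],rect(p,m["mask"],18))
print(fitmask(p,m["mask"],18,108,156,14,[459,-350,1.]))
for n,z in(("lid_handle",39),("vent_tab",28),("lid_seat",14)):
    for d in eyes.spot_point(n,p)[:1]: print(n,round(d["score"],2),on_z(p,d["centre"],z))
E
```

```text
t: 9.45
eef_pos: [478.9, -293.6, 25.0]
tcp_rot: [3.142, -0.0, 1.59]
ft_force: [0.6, 0.5, -0.0]
opening: 0.883
grip_force: 0.0
t: 10.7
eef_pos: [478.8, -293.5, 222.3]
tcp_rot: [-3.141, -0.001, 1.59]
ft_force: [0.6, 0.2, -0.6]
opening: 1.001
grip_force: 0.0
10.75 [ 478.84511469 -293.5315857   222.48238219] [-3.14097023e+00 -6.52425694e-04  1.58954462e+00]
0.65 (465.7, -334.3, 109.6, 127.8, -0.57)
(array([ 465.65, -348.15,   -0.61]), np.float64(0.192))
lid_handle 0.75 [ 477.30064441 -290.79547606   39.        ]
vent_tab 0.55 [ 479.39783369 -293.28582556   28.        ]
lid_seat 0.59 [ 467.31370953 -350.43736759   14.        ]
```

View pics/w2.png

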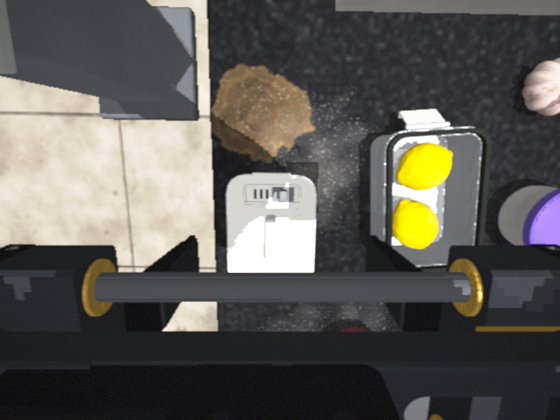

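```bash
python3 -m inch '[[[0,0.6,-0.3],0,-1],[[0,0.8,-0.3],0,-1],[[0,0.8,-0.3],0,-1],[[0,0.4,-0.3],0,-1],[[0,0,0],0,-1],[[0,0,0],0,-1],[[0,0,0],0,-1],[[0,0,0],0,-1],[[0,0,0],0,-1],[[0,0,0],0,-1]]'
python3 - <<'E'
from h import *
p=eyes.read_camera("wrist");save(p,"w3"); s=env.state();print(s["eef_pos"],s["tcp_rot"],ray(p,(210,280))[0])
for n,z in(("box_mouth",78),("food_box",0)):
    for d in eyes.spot_point(n,p)[:1]: print(n,round(d["score"],2),d["centre"],on_z(p,d["centre"],z))
im=cv2.cvtColor(np.array(p["pixels"]),cv2.COLOR_RGB2GRAY)
# interior: bright component bounded by black gasket, holding the mouth centre
c=proj(p,[636,-296,78]); 
for th in (45,60,75):
    n,l,st,_=cv2.connectedComponentsWithStats((im>th).astype(np.uint8),connectivity=4)
    box=l[int(c[0])-15:int(c[0])+15,int(c[1])-15:int(c[1])+15]; k=np.bincount(box[box>0]).argmax()
    m=cv2.morphologyEx((l==k).astype(np.uint8),cv2.MORPH_CLOSE,np.ones((9,9)))
    print(th,m.sum(),rect(p,m,78),fitmask(p,m,76,88,136,10,[636,-296,0.]))
E
```

```text
t: 12.2
eef_pos: [634.8, -290.7, 295.0]
tcp_rot: [3.142, -0.0, 1.589]
ft_force: [0.2, -0.9, 0.5]
opening: 1.001
grip_force: 0.0
[ 634.81092173 -290.68922918  295.01607049] [ 3.14158932e+00 -9.33658867e-05  1.58946854e+00] [ 633.20042347 -225.58488048  464.75419517]
box_mouth 0.69 [194.8, 282.1] [ 634.74143691 -296.4670368    78.        ]
food_box 0.85 [186.5, 280.2] [ 632.02332518 -298.3943001     0.        ]
45 151676 (631.2, -285.9, 404.6, 718.2, -88.97) (array([ 656.46, -172.41,  -41.7 ]), np.float64(0.937))
60 11066 (627.7, -269.6, 127.1, 207.7, 19.45) (array([ 635.46, -283.33,    1.26]), np.float64(0.29))
75 8039 (634.8, -291.4, 91.4, 137.6, 4.44) (array([ 635.63, -291.46,    4.87]), np.float64(0.038))
```

View pics/w3.png

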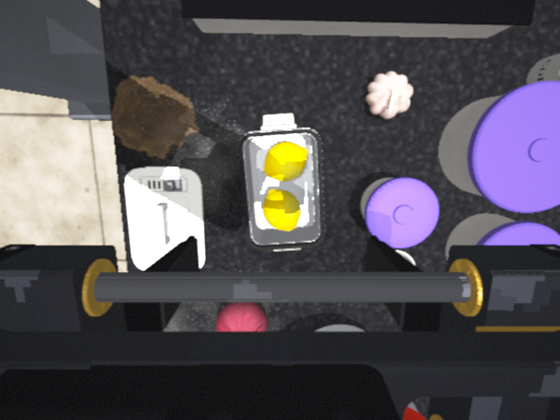

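Run:
```python
from h import *
p=eyes.read_camera("wrist"); im=np.array(p["pixels"])[:,:,::-1].copy()
r0,c0=110,225; k=5
z=cv2.resize(im[r0:r0+150,c0:c0+115],None,fx=4,fy=4,interpolation=cv2.INTER_CUBIC)
z2=z.copy()
def draw(z,W,H,r,zz,q,col):
    c,s=np.cos(np.radians(q[2])),np.sin(np.radians(q[2]))
    P=[proj(p,[q[0]+c*a-s*b,q[1]+s*a+c*b,zz]) for a,b in rrect(W,H,r)]
    cv2.polylines(z,[np.array([[(v-c0)*4+1.5,(u-r0)*4+1.5] for u,v in P]).astype(np.int32)],True,col,1)
q=[635.6,-292.5,4.8]
draw(z2,88,136,10,78,q,(0,255,0));draw(z2,98,146,14,78,q,(0,0,255))
z=np.clip(z.astype(float)*2,0,255).astype(np.uint8)
cv2.imwrite("pics/z3.png",np.hstack([z[:600,:400],z2[:600,:400]]))
```

```text
(no output)
```

View pics/z3.png

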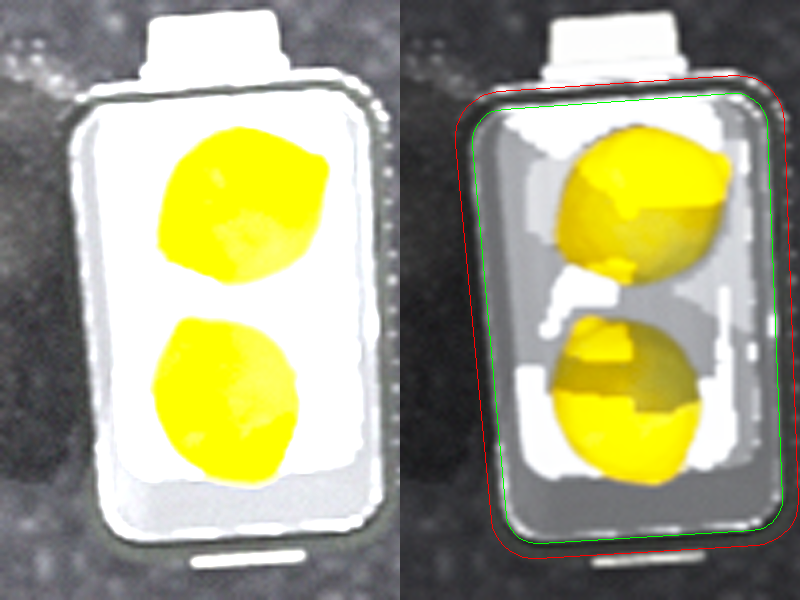

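Run:
```python
from h import *
p=eyes.read_camera("wrist"); im=np.array(p["pixels"]);gray=cv2.cvtColor(im,cv2.COLOR_RGB2GRAY)
m=eyes.cut_out("lid",p)[0]; print(round(m["score"],2),fitmask(p,m["mask"],18,108,156,16,[465,-349,0.]))
for n,z in(("lid_handle",39),("vent_tab",28),("lid_seat",14)):
    for d in eyes.spot_point(n,p)[:1]: print(n,round(d["score"],2),on_z(p,d["centre"],z))
# handle-top strip / bright edges of the box along its axes, x0..: rows profile at box frame
q=(635.6,-291.5,np.radians(4.8));c,s=np.cos(q[2]),np.sin(q[2])
def samp(a,b,z):
    u,v=proj(p,[q[0]+c*a-s*b,q[1]+s*a+c*b,z]); return cv2.getRectSubPix(gray.astype(np.float32),(1,1),(float(v),float(u)))[0,0]
for nm,f in(("+y",lambda t,k:(k,t)),("-y",lambda t,k:(k,-t))):
    print(nm,[(t,int(np.median([samp(*f(t,k),78) for k in range(-30,31,3)]))) for t in range(60,84)])
for nm,f in(("+x",lambda t,k:(t,k)),("-x",lambda t,k:(-t,k))):
    print(nm,[(t,int(np.median([samp(*f(t,k),78) for k in range(-50,51,4)]))) for t in range(36,60)])
```

```text
0.78 (array([ 4.6704e+02, -3.4857e+02, -2.7000e-01]), np.float64(0.184))
lid_handle 0.75 [ 632.44585632 -289.34881449   39.        ]
vent_tab 0.63 [ 478.74563221 -299.13929172   28.        ]
lid_seat 0.95 [ 467.36646958 -351.14492119   14.        ]
+y [(60, 255), (61, 255), (62, 255), (63, 255), (64, 255), (65, 255), (66, 255), (67, 240), (68, 174), (69, 85), (70, 65), (71, 89), (72, 160), (73, 231), (74, 232), (75, 252), (76, 255), (77, 254), (78, 250), (79, 243), (80, 251), (81, 253), (82, 253), (83, 253)]
-y [(60, 116), (61, 116), (62, 115), (63, 115), (64, 116), (65, 127), (66, 145), (67, 140), (68, 100), (69, 60), (70, 44), (71, 51), (72, 57), (73, 62), (74, 94), (75, 145), (76, 172), (77, 159), (78, 101), (79, 58), (80, 49), (81, 49), (82, 50), (83, 49)]
+x [(36, 193), (37, 167), (38, 137), (39, 123), (40, 121), (41, 129), (42, 137), (43, 131), (44, 100), (45, 74), (46, 63), (47, 67), (48, 68), (49, 67), (50, 67), (51, 59), (52, 53), (53, 52), (54, 53), (55, 54), (56, 55), (57, 55), (58, 56), (59, 57)]
-x [(36, 163), (37, 144), (38, 124), (39, 113), (40, 110), (41, 111), (42, 115), (43, 124), (44, 122), (45, 98), (46, 63), (47, 41), (48, 35), (49, 36), (50, 36), (51, 36), (52, 38), (53, 37), (54, 34), (55, 35), (56, 33), (57, 34), (58, 34), (59, 35)]
```

```bash
python3 -m inch '[[[-0.1,-0.5,0],0,-1],[[-0.1,-0.8,0],0,-1],[[-0.1,-0.9,0],0,-1],[[-0.1,-0.6,0],0,-1],[[0,0,0],0.35,-1],[[0,0,0],0,-1],[[0,0,0],0,-1],[[0,0,0],0,-1],[[0,0,0],0,-1],[[0,0,0],0,-1]]'
python3 - <<'E'
from h import *
p=eyes.read_camera("wrist"); im=np.array(p["pixels"]);gray=cv2.cvtColor(im,cv2.COLOR_RGB2GRAY)
st=env.state();print(st["eef_pos"],st["tcp_rot"])
m=eyes.cut_out("lid",p)[0]; print(round(m["score"],2),rect(p,m["mask"],18),fitmask(p,m["mask"],18,108,156,16,[465,-349,0.]))
c=proj(p,[450,-375,18])
for th in(110,130,150):
    n,l,_,_=cv2.connectedComponentsWithStats((gray>th).astype(np.uint8),connectivity=4)
    b=l[int(c[0])-8:int(c[0])+8,int(c[1])-8:int(c[1])+8];k=np.bincount(b.ravel()).argmax()
    mm=cv2.morphologyEx((l==k).astype(np.uint8),cv2.MORPH_CLOSE,np.ones((9,9)))
    print(th,mm.sum(),rect(p,mm,18),fitmask(p,mm,18,108,156,16,[465,-349,0.]))
for n,z in(("lid_handle",39),("vent_tab",28),("lid_seat",14)):
    for d in eyes.spot_point(n,p)[:1]: print(n,round(d["score"],2),on_z(p,d["centre"],z))
E
```

```text
t: 13.9
eef_pos: [467.5, -317.7, 294.9]
tcp_rot: [-3.141, -0.0, 1.559]
ft_force: [0.4, -0.7, 0.6]
opening: 1.0
grip_force: 0.0
[ 467.4833302  -317.74284158  294.92475558] [-3.14153452e+00 -1.90599752e-04  1.55924155e+00]
0.6 (465.6, -350.0, 108.9, 158.8, 0.89) (array([ 4.6584e+02, -3.5004e+02, -8.0000e-02]), np.float64(0.033))
110 8983 (476.7, -330.6, 132.5, 200.2, -0.95) (array([ 4.6625e+02, -3.4990e+02, -3.0000e-01]), np.float64(0.146))
130 7945 (465.8, -350.4, 111.5, 160.1, -0.67) (array([ 4.6587e+02, -3.5017e+02,  9.0000e-02]), np.float64(0.059))
150 7865 (465.5, -350.4, 110.8, 160.6, -0.02) (array([ 4.6589e+02, -3.5025e+02, -1.0000e-02]), np.float64(0.064))
lid_handle 0.76 [ 466.81716372 -353.60801599   39.        ]
vent_tab 0.75 [ 472.82484333 -296.57353782   28.        ]
lid_seat 0.81 [ 467.42242121 -351.7951126    14.        ]
```

```bash
python3 -m inch '[[[-0.14,-0.03,0.5],-0.13,-1],[[-0.2,0,0.8],0,-1],[[-0.2,0,0.9],0,-1],[[0,0,0.9],0,-1],[[0,0,0.8],0,-1],[[0,0,0.4],0,-1],[[0,0,0.2],0,-1],[[0,0,0.05],0,-1],[[0,0,0],0,-1],[[0,0,0],0,-1]]'
```

```text
t: 15.4
eef_pos: [465.8, -350.5, 23.0]
tcp_rot: [3.14, 0.001, 1.57]
ft_force: [0.4, 0.6, 0.4]
opening: 1.001
grip_force: 0.0
```

```bash
python3 -m inch '[[[0,0,0.03],0,-1],[[0,0,0],0,1],[[0,0,0],0,1],[[0,0,0],0,1],[[0,0,0],0,1],[[0,0,0],0,1],[[0,0,0],0,1],[[0,0,0],0,1],[[0,0,0],0,1],[[0,0,0],0,1]]'
```

```text
t: 16.65
eef_pos: [465.5, -350.2, 20.2]
tcp_rot: [3.142, -0.0, 1.57]
ft_force: [-0.6, -0.7, 0.3]
opening: 0.122
grip_force: 30.0
```

```bash
python3 -m inch '[[[0,0,-0.1],0,1],[[0,0,-0.3],0,1],[[0,0,-0.4],0,1],[[0,0,-0.4],0,1],[[0,0,-0.4],0,1],[[0,0,-0.3],0,1],[[0,0,-0.1],0,1],[[0,0,0],0,1],[[0,0,0],0,1],[[0,0,0],0,1]]'
python3 - <<'E'
from h import *
s=env.state();print(s["eef_pos"],s["tcp_rot"],s["ft_force"],s["moment"])
plan(s["eef_pos"],s["tcp_rot"][2],[([635.1,-292.2,s["eef_pos"][2]],7,-0.94)])
E
```

```text
t: 17.9
eef_pos: [465.3, -350.0, 139.6]
tcp_rot: [-3.141, -0.001, 1.57]
ft_force: [-0.5, 0.0, -4.5]
opening: 0.123
grip_force: 30.0
[ 465.29050585 -350.01199988  139.55706809] [-3.14081091e+00 -8.75270640e-04  1.57033974e+00] [-0.49592283  0.04369692 -4.51685785] [-0.14572371  0.02986851 -0.01634748]
[0.138, 0.404, 0.0] -0.134
[0.133, 0.406, 0.0] -0.134
[0.128, 0.407, 0.0] -0.134
[0.124, 0.409, 0.0] -0.134
[0.119, 0.41, 0.0] -0.134
[0.114, 0.412, 0.0] -0.134
[0.109, 0.413, 0.0] -0.134
  at [ 635.1 -292.2  139.6] yaw 1.6522
```

```bash
python3 -m inch '[[[0.1,0.26,0],-0.13,1],[[0.13,0.41,0],-0.14,1],[[0.14,0.45,0],-0.14,1],[[0.14,0.45,0],-0.14,1],[[0.13,0.45,0],-0.13,1],[[0.12,0.45,0],-0.13,1],[[0.11,0.41,0],-0.13,1],[[0,0,0],0,1],[[0,0,0],0,1],[[0,0,0],0,1]]'
python3 - <<'E'
from h import *
P={n:eyes.read_camera(n) for n in("side","scene")}
s=env.state();print(s["eef_pos"],s["tcp_rot"].tolist(),s["ft_force"])
for n in("lid_seat","lid","lid_handle","box_mouth","vent_tab"):
    r={k:eyes.spot_point(n,P[k]) for k in P}
    print(n,{k:[(np.round(d["centre"],1).tolist(),round(d["score"],2)) for d in v[:1]] for k,v in r.items()})
    if all(r.values()): print("  ",*tri([(P[k],r[k][0]["centre"]) for k in P]))
T=s["eef_pos"]
b=P["side"]["pixels"][130:290,200:360,::-1];c=P["scene"]["pixels"][120:280,200:360,::-1]
print(proj(P["side"],T),proj(P["scene"],T))
cv2.imwrite("pics/e1.png",cv2.resize(np.hstack([b,c]),(800,400),interpolation=cv2.INTER_CUBIC))
E
```

```text
t: 19.15
eef_pos: [635.8, -291.8, 140.2]
tcp_rot: [-3.141, -0.0, 1.652]
ft_force: [0.5, -0.1, -3.4]
opening: 0.125
grip_force: 30.0
[ 635.88705969 -291.93028553  140.3704874 ] [3.141530508718339, -9.464149289373225e-06, 1.6517444044944607] [-0.75117326  0.72892322 -4.20913855]
lid_seat {'side': [([193.0, 279.4], 0.78)], 'scene': [([186.1, 276.5], 0.74)]}
   [ 638.75643654 -291.28521611  132.70131315] [1.4, 1.4]
lid {'side': [([197.7, 274.4], 0.82)], 'scene': [([190.6, 273.1], 0.65)]}
   [ 637.79021026 -277.30166409  122.40316051] [6.3, 6.3]
lid_handle {'side': [([180.9, 276.6], 0.87)], 'scene': [([178.6, 279.8], 0.71)]}
   [ 631.03454513 -287.47149224  156.59270851] [2.9, 2.9]
box_mouth {'side': [([216.6, 281.8], 0.86)], 'scene': [([206.9, 274.5], 0.87)]}
   [ 644.9202287  -294.37834613   78.48674029] [2.6, 2.6]
vent_tab {'side': [([294.3, 314.2], 0.71)], 'scene': [([187.7, 260.4], 0.58)]}
   [ 694.96617018 -424.73987134    8.36244531] [81.5, 81.5]
[189.39397577 278.81647897] [183.48063043 278.06468629]
```

View pics/e1.png

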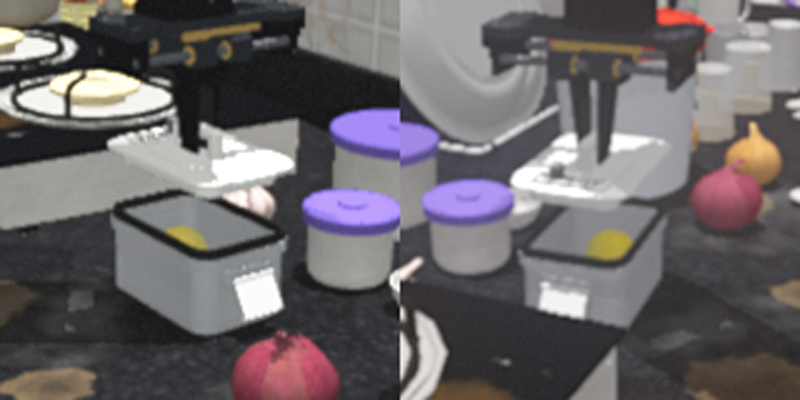

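```bash
python3 -m inch '[[[0,-0.01,0.15],0,1],[[0,0,0.2],0,1],[[0,0,0.15],0,1],[[0,0,0.1],0,1],[[0,0,0.05],0,1],[[0,0,0.05],0,1],[[0,0,0.03],0,1],[[0,0,0.03],0,1],[[0,0,0.02],0,1],[[0,0,0],0,1]]'
python3 - <<'E'
from h import *
p=eyes.read_camera("wrist")
for i in range(3):
    s=env.state();print(s["eef_pos"],s["tcp_rot"],s["ft_force"],s["moment"]);eyes.read_camera("side")
E
```

```text
t: 21.0
eef_pos: [635.7, -291.6, 93.4]
tcp_rot: [3.142, -0.0, 1.652]
ft_force: [0.3, -0.4, -3.4]
opening: 0.126
grip_force: 30.0
[ 635.70342904 -291.66387514   93.46447601] [ 3.14147823e+00 -8.06139648e-06  1.65237949e+00] [ 0.50122664  0.98361061 -4.51437582] [-0.13200717  0.06986269  0.00267251]
[ 635.71618844 -291.61473689   93.46374842] [ 3.14149826e+00 -5.97652320e-05  1.65241925e+00] [ 0.15676269 -0.86971045 -4.01164363] [-0.09669701  0.02445086  0.08907416]
[ 635.71176772 -291.64048495   93.49060722] [ 3.14144142e+00 -1.18267725e-05  1.65239350e+00] [-0.36613823  0.6454201  -3.84780522] [-0.08772073 -0.01112572  0.02534972]
```

```bash
python3 -m inch '[[[0,0,0.02],0,1],[[0,0,0.02],0,1],[[0,0,0.02],0,1],[[0,0,0.02],0,1],[[0,0,0.02],0,1],[[0,0,0.02],0,1],[[0,0,0],0,1],[[0,0,0],0,1],[[0,0,0],0,1],[[0,0,0],0,1]]'
```

```text
t: 22.45
eef_pos: [635.7, -291.6, 86.3]
tcp_rot: [3.142, -0.0, 1.652]
ft_force: [0.1, -0.2, -3.8]
opening: 0.122
grip_force: 30.0
```

```bash
python3 -m inch '[[[0,0,0.02],0,1],[[0,0,0.02],0,1],[[0,0,0.02],0,1],[[0,0,0.02],0,1],[[0,0,0],0,1],[[0,0,0],0,1],[[0,0,0],0,1],[[0,0,0],0,1],[[0,0,0],0,1],[[0,0,0],0,1]]'
python3 - <<'E'
from h import *
f=[]
for i in range(5): eyes.read_camera("side"); f.append(np.r_[env.state()["ft_force"],env.state()["moment"]])
print(np.mean(f,0).round(2),env.state()["eef_pos"],env.state()["tcp_rot"])
E
```

```text
t: 23.7
eef_pos: [635.7, -291.6, 81.5]
tcp_rot: [3.141, -0.0, 1.652]
ft_force: [-1.9, 1.6, 4.5]
opening: 0.124
grip_force: 30.0
[-2.28  1.31  4.51  0.09  0.42  0.01] [ 635.72859112 -291.67296974   81.47174863] [3.14141093e+00 1.01593922e-05 1.65235963e+00]
```

```bash
python3 -m inch '[[[0.01,-0.01,0],0,1],[[0,0,0.01],0,1],[[0,0,0.01],0,1],[[0,0,0.01],0,1],[[0,0,0.01],0,1],[[0,0,0],0,1],[[0,0,0],0,1],[[0,0,0],0,1],[[0,0,0],0,1],[[0,0,0],0,1]]'
python3 - <<'E'
from h import *
f=[]
for i in range(6): eyes.read_camera("side"); f.append(np.r_[env.state()["ft_force"],env.state()["moment"]])
print(np.mean(f,0).round(2),env.state()["eef_pos"],env.state()["tcp_rot"])
E
```

```text
t: 25.2
eef_pos: [635.7, -291.6, 79.9]
tcp_rot: [3.14, 0.001, 1.652]
ft_force: [1.0, -1.5, 7.8]
opening: 0.124
grip_force: 30.0
[ 1.01 -1.79  8.51 -0.43 -0.1  -0.  ] [ 635.66064458 -291.5891794    79.86251933] [3.13974412e+00 1.26984341e-03 1.65229136e+00]
```

```bash
python3 -m inch '[[[0,0,0.01],0,1],[[0,0,0.01],0,1],[[0,0,0],0,1],[[0,0,0],0,1],[[0,0,0],0,1],[[0,0,0],0,1],[[0,0,0],0,1],[[0,0,0],0,1],[[0,0,0],0,1],[[0,0,0],0,1]]'
python3 - <<'E'
from h import *
f=[]
for i in range(6): eyes.read_camera("side"); f.append(np.r_[env.state()["ft_force"],env.state()["moment"]])
print(np.mean(f,0).round(2),env.state()["eef_pos"],env.state()["tcp_rot"])
E
```

```text
t: 26.75
eef_pos: [635.7, -291.6, 79.0]
tcp_rot: [3.14, 0.001, 1.652]
ft_force: [-0.5, -1.7, 11.3]
opening: 0.123
grip_force: 30.0
[ 0.42 -1.51 11.26 -0.32  0.07  0.  ] [ 635.6821825  -291.57494226   79.00143369] [3.13959260e+00 1.41703812e-03 1.65240149e+00]
```

```bash
for i in 1 2 3; do python3 -m inch '[[[0,0,0],0,1],[[0,0,0],0,1],[[0,0,0],0,1],[[0,0,0],0,1],[[0,0,0],0,1],[[0,0,0],0,1],[[0,0,0],0,1],[[0,0,0],0,1],[[0,0,0],0,1],[[0,0,0],0,1]]' | grep -E "t:|pos|force"; done
python3 - <<'E'
from h import *
P={n:eyes.read_camera(n) for n in("side","scene")}
b=P["side"]["pixels"][130:290,200:360,::-1];c=P["scene"]["pixels"][120:280,200:360,::-1]
cv2.imwrite("pics/f1.png",cv2.resize(np.hstack([b,c]),(800,400),interpolation=cv2.INTER_CUBIC))
E
```

```text
t: 28.3
eef_pos: [635.7, -291.6, 79.0]
tcp_rot: [3.14, 0.001, 1.652]
ft_force: [-0.0, -1.2, 10.9]
grip_force: 30.0
t: 29.55
eef_pos: [635.7, -291.6, 79.0]
tcp_rot: [3.14, 0.001, 1.652]
ft_force: [-0.3, -2.5, 10.6]
grip_force: 30.0
t: 30.8
eef_pos: [635.7, -291.6, 79.0]
tcp_rot: [3.14, 0.001, 1.652]
ft_force: [-0.6, -1.2, 10.6]
grip_force: 30.0
```

View pics/f1.png

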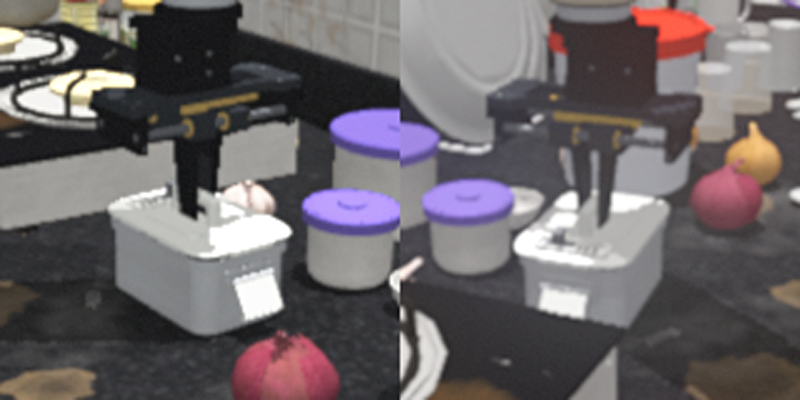

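The picture shows the lid seated square and level on the box, with the vent slots uncovered. The push is steady at about 11 N, so the load on the gasket is about 15 N including the lid.

```bash
python3 -c "
from cell import env
print(env.job_done())"
```

```text
the job is handed in; nothing more can be done
None
```

I slid the vent fully open, set the lid squarely in the box and pressed it level on the gasket with about 11 N (about 15 N with the lid's weight) for over three seconds; I handed in while still pressing, and no verdict came back.

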